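# Brush out the caddy clamp's groove, then draw the clamp open and hold it

## Robot

A 6-joint arm with a two-finger parallel gripper is mounted at the origin on the work surface. World frame = base frame: x ahead of the robot, y to its left, z up, the work surface at z = 0. Lengths are in m, angles in degrees, forces in N, time in s.
With the tool pointing down it reaches from about 0.35 to 0.875 m from the base axis. Payload 4.2 kg.
Tool frame: the origin (TCP) lies between the finger pads, 19 mm behind the fingertips; this is the grasp point; x points along the fingers, y is the direction in which the jaws open and shut, and the axes are right-handed (so a half turn about x gives the same grasp; the last joint's range is limited). The gripper opens to 87 mm and grips with 3 to 60 N. Pads are 19 mm wide; open, the fingers measure 117 mm over their backs; the gripper's body (75 mm by 190 mm) begins 51 mm behind the grasp point.
Start: joints at [-49.87, 22.042, 0.453, 0, -68.411, -14.817], TCP at [0.267, -0.565, 0.241] pointing down, gripper open.
Joint ranges: [-179.83, 179.83], [-69.29, 118.12], [-61.27, 80.66], [-181.25, 117.63], [-171.15, -9.14], [-177.46, 177.46]. Speed limits (degrees/s): [159.86, 159.86, 180, 180, 180, 180].

## Interface

Orientations are given as a 3x3 rotation matrix whose columns are the frame's x, y, z axes.
In Python, from station import r gives the robot as it stands. The module is installed in compiled form; this text tells all that it offers.
- The arm moves only by the tool move_arm, never from a script. Its argument "increments" is one flat list of numbers, 7 for each row, row after row: the turn, a rotation vector about the tool's x, y, z in degrees, then the shift along the tool's x, y, z in m, then the finger opening in m, from 0 to 0.087. A call has 1 to 12 rows; each row is the pose to reach, as a shift and turn from the pose commanded when the call began, along the tool's axes at that moment; what a row does not reach only later rows make up. A row lasts 1/12 s, in which the tool goes at most 41.7 mm and 7.16 degrees, less where a joint would pass 70% of its speed; a pose out of reach is approached as far as the arm can. A call with a gripper value outside its range is refused whole. The fingers move at their own pace and stop on an object; the grip force is fixed at half the most. Time passes only in rows, so rows that repeat a pose let the fingers close. It gives the time, the measured TCP pose, the force and the opening at its end, in the units of the state.
- r.sense(): the state, without advancing time (a new reading comes with each control period).
- r.capture(name): name is "scene" or "top" or "wrist"; returns the picture (384x512x3 uint8, red, green, blue); there is no depth.
- r.calibration(name): a dict with "fx", "fy", "cx", "cy" (pixels), "rvec" (rotation vector, rad) and "tvec" (3), from world to camera coordinates, as OpenCV has them; the wrist camera has in their place "tool_from_camera" (4x4, takes a point from camera to tool coordinates, whose origin is the TCP and whose axes are the tool frame's). Camera axes: x right, y down, z forward; pixel columns grow to the right and rows downward; lengths in m; the calibration is good to about 2 mm. A picture is of the moment at which its call begins: read the wrist's pose just before it. calibration takes no time and is no camera call.
- r.finish_job(): hands the job in, once; it reports no verdict.
The state is a dict: "time_s": time; "joints": joint angles; "joint_velocities": joint speeds; "effort": joint torques, N m; "tcp_pos": TCP position; "ee_rot": TCP orientation; "wrist_force": force on the tool from outside, world axes, zero at the start; "moment": the same for the moment, N m; "gripper_width": opening from 0.0 (shut) to 1.0 (fully open).
Only numpy, scipy, OpenCV 4.12 (cv2) and the standard library are available. Lean on these libraries where they do the work, as an engineer would, in place of code of your own. Each camera call takes 0.05 s, during which the arm holds its last target.

## Task

Get the caddy's side clamp open: take the basting brush from its rest and, with the bristle tip down in the clamp's groove, sweep the groove slowly (never faster than 10 cm a second) from beside the orange-handled slide to the groove's open end, then lay the brush back on its rest the way it lay. Then pull the spring-return slide out by its orange handle until its yellow pointer lines up with the red mark, hold it there for at least two seconds, and finish while still holding it at the mark with the gripper. Do not knock the plate, the spice jar or the tongs about.

Things in the scene. Friction and masses are not known exactly. Their poses are not given: they have to be found in the camera images.
- clamp: Fixed; origin on the work surface under the groove's centre line; +x = pull direction (roughly robot's right), +y away from the robot. Housing x -135..135 mm, 110 mm wide: rails with tops at z 40 mm; between them, along x on y = 0, a black groove 24 mm wide, floor at z 32 mm, open at +x. Blue caddy (130 x 170 mm, rim z 82 mm) at x -280..-150. Dark board 12 mm thick below, x -280..140.
- groove_start (a point): Point on the groove's floor, on its centre line, where the sweep starts: 50 mm in +x from the slide's centre (35 mm from its metal plate) when the slide is closed. Axes as the clamp's.
- groove_end (a point): Point on the groove's floor, on its centre line, where the sweep ends: 120 mm in +x from groove_start, 30 mm before the groove's open end. Axes as the clamp's.
- slide (a joint): Travel of the slide along the clamp's +x, 0 m closed to 0.11 m fully out. A spring drives it back to 0 when let go: 4 N when closed, 80 N/m more as it is pulled (about 9 to 12 N at the mark). It starts closed.
- slide_grip (a point): Middle of the slide's orange handle, 80 mm above the work surface, a good TCP point. Handle: upright block 16 mm (clamp x) by 30 mm (clamp y), z 48 to 96 mm, on a steel plate 30 x 60 mm. Axes as the clamp's; moves with the slide. Take it from above, fingers before and behind it along clamp x, or on its sides.
- slide_pointer (a point): Outer end of the yellow pointer, 5 mm wide, on the +y edge of the slide's plate, on the slide's centre in x and 39 mm to +y of it, at the height of the rail tops. Moves with the slide.
- mark: Red line 5 mm wide (clamp x), 16 mm long (clamp y), on the +y rail's top; origin at its middle. Axes as the clamp's. The slide is at the mark when slide_pointer is level with it along x: 60 to 95 mm of travel from closed. It is flat: nothing stops the slide there.
- rest: Fixed steel rest: base 130 x 60 mm, 8 mm thick, two saddles at x -45 and +45 mm, each 10 mm thick in x, saddle floor at z 65 mm and 22 mm wide in y, with cheeks that flare outward up to z 85 mm. Origin on the work surface below the middle between the saddles; x along the lying brush towards its head; z up.
- brush: Loose basting brush, about 90 g, lying level on the rest, bristles hanging down. Origin: on the handle's axis at the place to grip (about its middle), 75 mm above the work surface, right over the rest's origin; +x to the head, z up. Wooden handle 14 mm (y) by 20 mm (z), x -90 to +60 mm; steel neck, then head x 87 to 103 mm, 24 mm wide in y, top at z +10 mm.
- brush_tip (a point): Middle of the bristle tuft's lower end: at (95, 0, -50) mm in the brush's frame. The rigid tuft is 10 mm (brush x) by 18 mm (brush y) at its end, and points down. Held level across the groove (brush x along clamp +y) it fits the groove with the handle towards the robot.
- plate: Bystander: white melamine plate, 180 mm across, 18 mm high; origin under its centre.
- jar: Bystander: glass spice jar with hinged lid and steel clasp, 68 mm across, 98 mm high; origin under its centre.
- tongs: Bystander: steel tongs lying along their x, about 250 mm long, 26 mm high; origin below their middle.
Things that resemble listed ones, but are neither listed nor needed, are in the scene too. What is shaped like the brush but blue or pink is not meant.

How it is judged (in metres and radians):
On the way, in this order (a step that is already met when the one before it is completed fails the run):
1. the held brush's tip is down in the groove at groove_start (x of brush_tip in the frame of groove_start between -0.01 and 0.01 m and y of brush_tip in the frame of groove_start between -0.012 and 0.012 m and z of brush_tip in the frame of groove_start between -0.004 and 0.006 m and contact force between the fingers and brush above 1 N), for 0.1 s.
2. the tip has swept on, down in the groove, to 30 mm from groove_start (x of brush_tip in the frame of groove_start between 0.02 and 0.04 m and y of brush_tip in the frame of groove_start between -0.012 and 0.012 m and z of brush_tip in the frame of groove_start between -0.004 and 0.006 m and contact force between the fingers and brush above 1 N), for 0.05 s.
3. the tip has swept on, down in the groove, to 60 mm from groove_start (x of brush_tip in the frame of groove_start between 0.05 and 0.07 m and y of brush_tip in the frame of groove_start between -0.012 and 0.012 m and z of brush_tip in the frame of groove_start between -0.004 and 0.006 m and contact force between the fingers and brush above 1 N), for 0.05 s.
4. the tip has swept on, down in the groove, to 90 mm from groove_start (x of brush_tip in the frame of groove_start between 0.08 and 0.1 m and y of brush_tip in the frame of groove_start between -0.012 and 0.012 m and z of brush_tip in the frame of groove_start between -0.004 and 0.006 m and contact force between the fingers and brush above 1 N), for 0.05 s.
5. the tip is down in the groove at groove_end (x of brush_tip in the frame of groove_start between 0.11 and 0.13 m and y of brush_tip in the frame of groove_start between -0.012 and 0.012 m and z of brush_tip in the frame of groove_start between -0.004 and 0.006 m and contact force between the fingers and brush above 1 N), for 0.1 s.
6. the brush lies on its rest again, let go (x of brush in the frame of rest between -0.025 and 0.025 m and y of brush in the frame of rest between -0.012 and 0.012 m and z of brush in the frame of rest between 0.068 and 0.082 m and angle between the x axis of brush and the x axis of rest, either way round below 0.15 rad and angle between brush's own z axis and vertical below 0.2 rad and linear speed of brush below 0.03 m/s and contact force between the fingers and brush below 0.1 N), for 0.3 s.
7. the gripper holds the slide with its pointer at the red mark for two seconds (x of slide_pointer in the frame of mark between -0.005 and 0.005 m and velocity of joint slide between -0.02 and 0.02 m/s and contact force between the fingers and slide above 2 N), for 2 s.
At the end, for the whole second after the job is handed in: The fingers hold the slide (more than 2 N) at rest with its pointer within 5 mm of the red mark along the groove, and the brush lies on its rest, untouched: within 25 mm along and 12 mm across of its first place on the rest, level, on both saddles (all of step 6 and all of step 7); the arm keeps its last pose, push and grip.
It fails at once if the brush moves faster than 10 cm/s while its tip is down in the groove (x of brush_tip in the frame of groove_start between -0.01 and 0.13 m and y of brush_tip in the frame of groove_start between -0.012 and 0.012 m and z of brush_tip in the frame of groove_start between -0.004 and 0.006 m and linear speed of brush above 0.105 m/s).
It fails at once if a bystander is knocked more than 30 mm (distance of any of plate, jar, tongs from where it was at the start of the episode above 0.03 m).
It also fails if it takes over 67 s, if anything falls off the work surface, if the arm or the gripper's body presses on something with over 40 N, if the wrist force passes 120 N, or if a joint passes its speed limit or range.

## Working session

There is one attempt and no reset: what is moved stays moved. The work goes in short steps, Python scripts to look and compute and a tool call to move; the robot and the scene stay as the last step left them, time stands still between calls to the robot, and variables do not carry over. Pictures are saved under pics/ and viewed, and the job is handed in when it is done.

Besides the shell and the picture viewer there is one more tool, called after "Call:" by a JSON object that holds its "fn" and its "kwargs". move_arm: Moves the arm, as the interface text tells. Its arguments: {"type":"object","properties":{"increments":{"type":"array","items":{"type":"number"}}},"required":["increments"]}

```bash
mkdir -p pics; python3 - <<'E'
from station import r
import cv2,numpy as np
for n in("scene","top","wrist"):
    im=r.capture(n); cv2.imwrite(f"pics/{n}0.png",im[:,:,::-1]); c=r.calibration(n); print(n,{k:np.round(v,4).tolist() for k,v in c.items()})
s=r.sense(); print({k:np.round(v,3).tolist() for k,v in s.items()})
E
```

```text
scene {'fx': 403.3709, 'fy': 403.3709, 'cx': 253.104, 'cy': 190.9979, 'rvec': [1.5879, 2.2277, -0.6587], 'tvec': [0.3447, -0.3151, 1.3749]}
top {'fx': 459.7581, 'fy': 459.7581, 'cx': 260.2944, 'cy': 195.4482, 'rvec': [2.1823, -2.1912, 0.0635], 'tvec': [-0.1624, 0.503, 1.421]}
wrist {'fx': 294.0894, 'fy': 294.0894, 'cx': 258.2937, 'cy': 187.8025, 'tool_from_camera': [[0.0004, -0.284, 0.9588, -0.1434], [1.0, 0.0006, -0.0002, 0.0006], [-0.0005, 0.9588, 0.284, -0.0791], [0.0, 0.0, 0.0, 1.0]]}
{'time_s': 0.15, 'joints': [-49.871, 22.081, 0.397, -0.018, -68.412, -14.817], 'joint_velocities': [0.063, -0.167, 0.317, 0.071, -0.006, 0.041], 'effort': [-0.0, -39.105, 18.759, 4.222, 0.012, -0.0], 'tcp_pos': [0.267, -0.565, 0.24], 'ee_rot': [[-0.001, -0.427, 0.904], [0.001, 0.904, 0.427], [-1.0, 0.002, -0.0]], 'wrist_force': [-0.813, -0.748, 0.195], 'moment': [0.04, 0.012, -0.013], 'gripper_width': 1.0}
```

View pics/scene0.png

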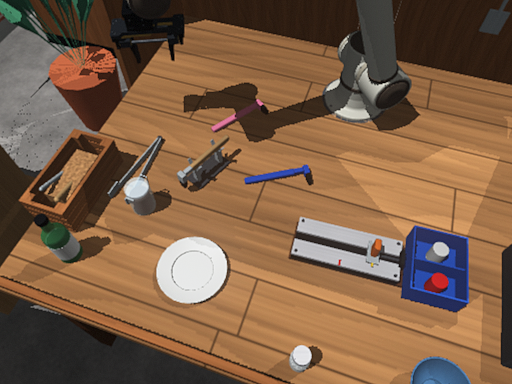

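View pics/top0.png

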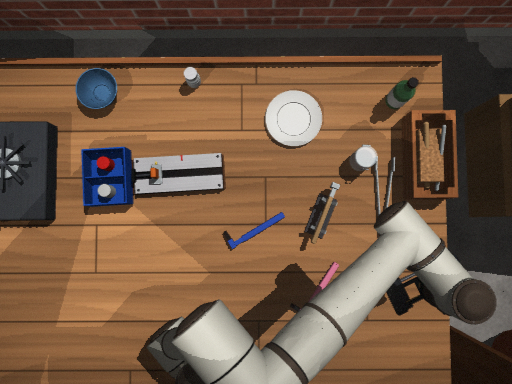

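View pics/wrist0.png

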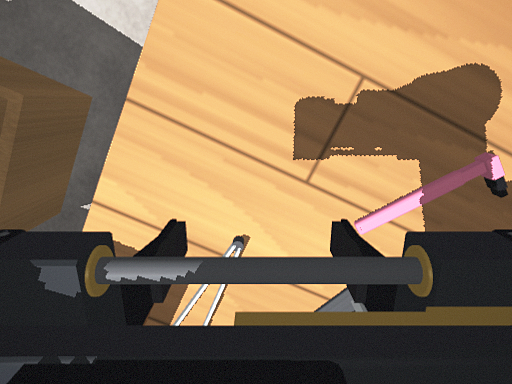

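The top view shows three brush-shaped things: wooden on the steel rest (about 323,212), blue on the table (255,231) and pink on the table (328,276). The wooden one on the rest fits the description. The clamp is at (180,174), with the orange handle at (155,173) and the red mark at (181,157). I'll enlarge both areas.

```bash
python3 - <<'E'
import cv2,numpy as np
t=cv2.imread("pics/top0.png"); s=cv2.imread("pics/scene0.png")
a=cv2.resize(t[170:260,280:370],(540,540),interpolation=cv2.INTER_CUBIC)
b=cv2.resize(t[135:210,75:235],(800,375),interpolation=cv2.INTER_CUBIC)
c=cv2.resize(s[120:210,160:260],(600,540),interpolation=cv2.INTER_CUBIC)
cv2.imwrite("pics/a.png",a);cv2.imwrite("pics/b.png",b);cv2.imwrite("pics/c.png",c)
E
```

```text
(no output)
```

View pics/a.png

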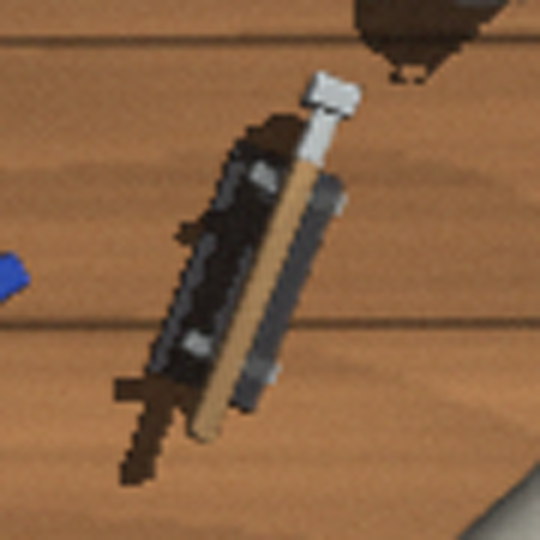

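View pics/b.png

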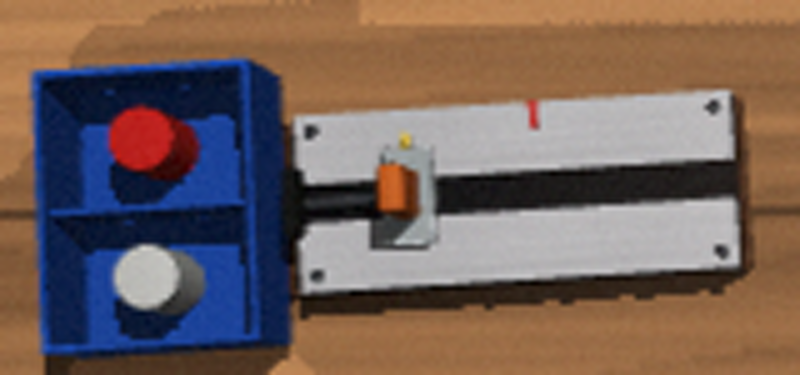

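View pics/c.png

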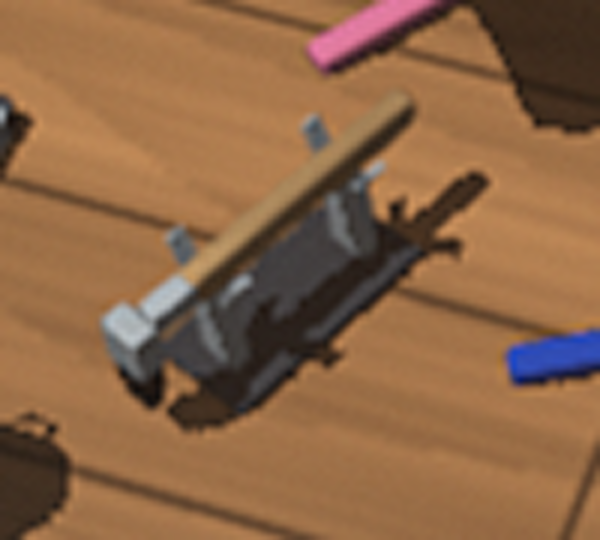

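```bash
cat > h.py <<'E'
from station import r
import cv2,numpy as np
def ray(n,uv,pose=None):
    c=r.calibration(n); d=np.array([(uv[0]-c["cx"])/c["fx"],(uv[1]-c["cy"])/c["fy"],1.])
    if n=="wrist":
        T=np.array(c["tool_from_camera"]); R,p=pose
        return R@T[:3,3]+p, R@(T[:3,:3]@d)
    R=cv2.Rodrigues(np.array(c["rvec"],float))[0]; t=np.array(c["tvec"],float)
    return -R.T@t, R.T@d
def onz(n,uv,z,pose=None):
    o,d=ray(n,uv,pose); return o+d*(z-o[2])/d[2]
def proj(n,P):
    c=r.calibration(n);R=cv2.Rodrigues(np.array(c["rvec"],float))[0]
    q=R@np.array(P)+np.array(c["tvec"],float); return c["fx"]*q[0]/q[2]+c["cx"],c["fy"]*q[1]/q[2]+c["cy"]
E
python3 - <<'E'
from h import *
np.set_printoptions(precision=4,suppress=True)
def cv(p,s,o): return ((p[0]+.5)/s-.5+o[0],(p[1]+.5)/s-.5+o[1])
print("brush top view")
for k,p in dict(tail=(205,432),neck=(309,165),head=(331,94)).items():
    print(k,onz("top",cv(p,6,(280,170)),.085))
print("brush scene")
for k,p in dict(tail=(400,103),neck=(198,277),headc=(130,325)).items():
    print(k,onz("scene",cv(p,6,(160,120)),.085))
print("clamp")
for k,p in dict(lt=(295,117),rt=(733,90),rb=(742,270),lb=(302,295),ptr=(405,141),mark=(533,115),grooveR=(737,178),grooveM=(440,193)).items():
    z=.032 if k=='x' else .04
    print(k,onz("top",cv(p,5,(75,135)),z))
t=r.capture("top");hsv=cv2.cvtColor(t,cv2.COLOR_RGB2HSV)
m=cv2.inRange(hsv,(5,190,90),(14,255,255));m[:140]=0;m[200:]=0;m[:,:130]=0;m[:,240:]=0
v,u=np.nonzero(m);print("orange",u.min(),u.max(),v.min(),v.max(),u.mean(),v.mean())
for n,b in (("red",((0,120,90),(4,255,255))),("yel",((20,110,90),(35,255,255)))):
    m=cv2.inRange(hsv,*b);m[:145]=0;m[170:]=0;m[:,:140]=0;m[:,200:]=0
    v,u=np.nonzero(m);print(n,len(u),u.mean(),v.mean(),onz("top",(u.mean(),v.mean()),.04))
s=r.capture("scene");hsv=cv2.cvtColor(s,cv2.COLOR_RGB2HSV)
for n,b in (("red",((0,120,90),(5,255,255))),("yel",((20,110,90),(35,255,255)))):
    m=cv2.inRange(hsv,*b);m[:225]=0;m[290:]=0;m[:,:290]=0;m[:,400:]=0
    v,u=np.nonzero(m);print(n,len(u),u.min(),u.max(),u.mean(),v.mean(),onz("scene",(u.mean(),v.mean()),.04))
cv2.imwrite("pics/s2.png",cv2.resize(s[205:300,280:410],(780,570),interpolation=cv2.INTER_CUBIC)[:,:,::-1])
E
```

```text
brush top view
tail [ 0.3608 -0.3221  0.085 ]
neck [ 0.4921 -0.375   0.085 ]
head [ 0.5274 -0.3864  0.085 ]
brush scene
tail [ 0.3664 -0.3204  0.085 ]
neck [ 0.4944 -0.3708  0.085 ]
headc [ 0.5293 -0.3892  0.085 ]
clamp
lt [0.6184 0.2266 0.04  ]
rt [ 0.634  -0.0443  0.04  ]
rb [ 0.5223 -0.05    0.04  ]
lb [0.5081 0.2208 0.04  ]
ptr [0.6032 0.1584 0.04  ]
mark [0.619  0.0794 0.04  ]
grooveR [ 0.5792 -0.0468  0.04  ]
grooveM [0.5708 0.1364 0.04  ]
orange 150 157 168 176 153.68333333333334 172.18333333333334
red 5 181.0 157.0 [0.6208 0.08   0.04  ]
yel 6 155.5 163.0 [0.6025 0.1587 0.04  ]
red 7 338 340 339.0 262.0 [0.621  0.0776 0.04  ]
yel 8 371 372 371.5 264.5 [0.6011 0.1556 0.04  ]
```

View pics/s2.png

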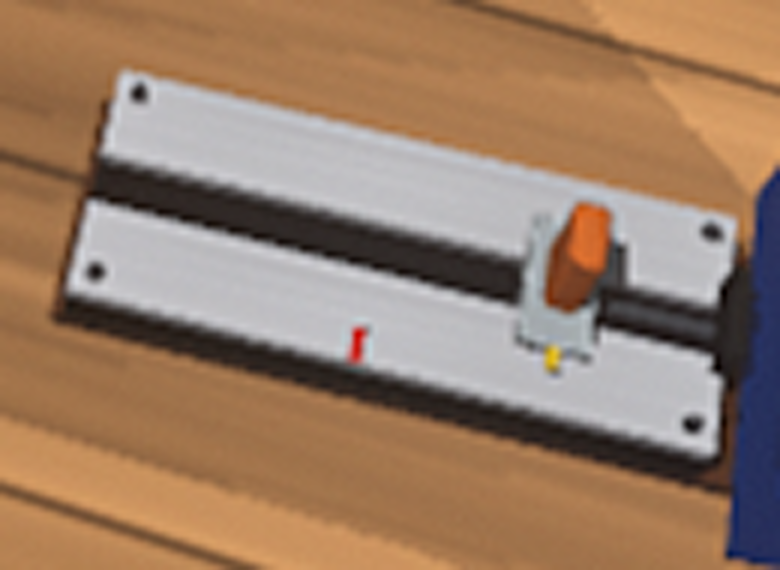

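The crop shows the clamp corners at (122,72), (738,220), (718,460) and (65,295), the pointer at (552,358) and the mark at (359,345). I'll cross-check the clamp frame against the top view.

```bash
python3 - <<'E'
from h import *
np.set_printoptions(precision=4,suppress=True)
def cv(p,s,o): return ((p[0]+.5)/s-.5+o[0],(p[1]+.5)/s-.5+o[1])
S={k:onz("scene",cv(p,6,(280,205)),.04)[:2] for k,p in dict(rb=(122,71),lb=(739,219),lt=(719,460),rt=(65,294),ptr=(552,358),mark=(359,345)).items()}
T={k:onz("top",cv(p,5,(75,135)),.04)[:2] for k,p in dict(lt=(295,117),rt=(733,90),rb=(742,270),lb=(302,295),ptr=(405,141),mark=(533,115)).items()}
for X in(S,T,{k:(S[k]+T[k])/2 for k in S}):
    c=(X['lt']+X['rt']+X['lb']+X['rb'])/4
    ex=(X['rt']+X['rb']-X['lt']-X['lb'])/2;L=np.linalg.norm(ex);ex/=L
    ey=np.array([-ex[1],ex[0]])
    W=np.linalg.norm(X['lt']+X['rt']-X['lb']-X['rb'])/2
    print("c",c,"yaw",np.degrees(np.arctan2(ex[1],ex[0])),"L",L,"W",W)
    f=lambda p:np.array([(p-c)@ex,(p-c)@ey])
    print("ptr",f(X['ptr']),"mark",f(X['mark']))
# brush
for tail,neck,head in((( .3608,-.3221),(.4921,-.375),(.5274,-.3864)),((.3664,-.3204),(.4944,-.3708),(.5293,-.3892))):
    P=np.array([tail,neck,head]);xs=np.array([-.09,.06,.095])
    a=np.polyfit(xs,P,1);print("brush O",a[1],"dir",a[0],np.linalg.norm(a[0]),np.degrees(np.arctan2(a[0][1],a[0][0])))
E
```

```text
c [0.5746 0.0886] yaw -86.57015083645345 L 0.2711259085176648 W 0.11187987083801708
ptr [-0.0654  0.0297] mark [0.0127 0.0455]
c [0.5707 0.0883] yaw -86.85060226563067 L 0.2712614071534777 W 0.11111965072662786
ptr [-0.0682  0.0363] mark [0.0116 0.0477]
c [0.5727 0.0885] yaw -86.71041158215436 L 0.2711928456423729 W 0.1114991151014348
ptr [-0.0668  0.033 ] mark [0.0122 0.0466]
brush O [ 0.4408 -0.3536] dir [ 0.893  -0.3491] 0.9588409112339146 -21.35037346116241
brush O [ 0.4445 -0.3523] dir [ 0.8724 -0.3612] 0.9442593919143634 -22.490510777188316
```

Call:
{"fn": "move_arm", "kwargs": {"increments": [12,0,0,0.01,0.03,0.062,0.087,24,0,0,0.02,0.06,0.125,0.087,36,0,0,0.03,0.09,0.187,0.087,47.3,0,0,0.04,0.117,0.249,0.087,47.3,0,0,0.04,0.117,0.249,0.087,47.3,0,0,0.04,0.117,0.249,0.087,47.3,0,0,0.04,0.117,0.249,0.087,47.3,0,0,0.04,0.117,0.249,0.087,47.3,0,0,0.04,0.117,0.249,0.087,47.3,0,0,0.04,0.117,0.249,0.087,47.3,0,0,0.04,0.117,0.249,0.087]}}

```text
time_s: 1.17
tcp_pos: [0.4419, -0.3533, 0.2014]
ee_rot: [[-0.0, 0.375, 0.927], [-0.0, 0.927, -0.375], [-1.0, -0.0, 0.0]]
wrist_force: [1.0, -0.5, 0.4]
gripper_width: 0.999
```

```bash
python3 - <<'E'
from h import *
np.set_printoptions(precision=4,suppress=True)
s=r.sense();im=r.capture("wrist");cv2.imwrite("pics/w1.png",im[:,:,::-1])
t=r.capture("top");cv2.imwrite("pics/t1.png",cv2.resize(t[140:290,240:440],(800,600),interpolation=cv2.INTER_CUBIC)[:,:,::-1])
print(s["time_s"],s["tcp_pos"],np.array(s["ee_rot"]),s["wrist_force"])
E
```

```text
1.1667 [ 0.4419 -0.3533  0.2014] [[-0.      0.3745  0.9272]
 [-0.0002  0.9272 -0.3745]
 [-1.     -0.0002  0.    ]] [ 1.0151 -0.5262  0.4145]
```

View pics/w1.png

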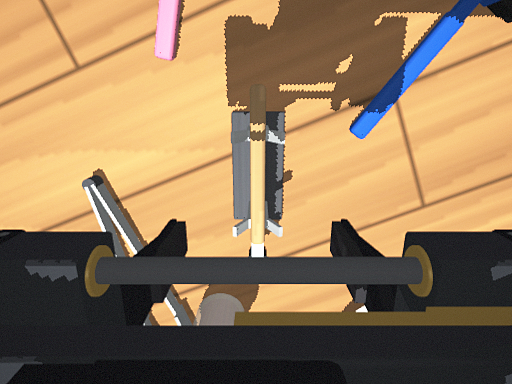

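The wrist view shows the wooden brush between the open fingers, running straight from tail (258,86) to neck (258,246). I'll compute its axis from these.

```bash
python3 - <<'E'
from h import *
np.set_printoptions(precision=4,suppress=True)
s=r.sense();R=np.array(s["ee_rot"]);p=np.array(s["tcp_pos"])
im=cv2.imread("pics/w1.png");cv2.imwrite("pics/w1c.png",cv2.resize(im[75:265,200:320],(380,600),interpolation=cv2.INTER_CUBIC))
for uv in((258,86),(258,160),(258,244)):
    P=onz("wrist",uv,.085,(R,p));print(P,R.T@(P-p))
E
```

```text
[ 0.3572 -0.3202  0.085 ] [ 0.1164 -0.0007 -0.0908]
[ 0.4153 -0.3438  0.085 ] [ 0.1164 -0.0007 -0.0281]
[ 0.4925 -0.3751  0.085 ] [ 0.1164 -0.0006  0.0552]
```

View pics/w1c.png

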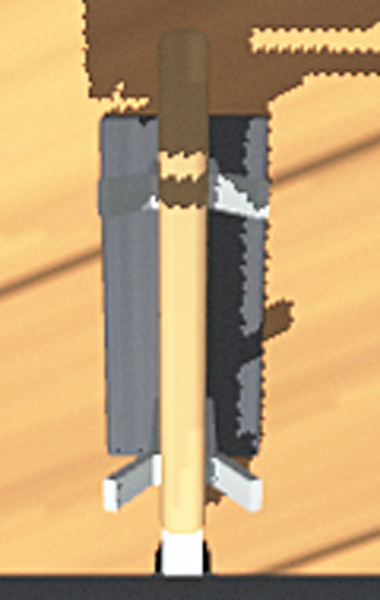

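Call:
{"fn": "move_arm", "kwargs": {"increments": [0,0,0,0.03,0,-0.001,0.06,0,0,0,0.06,0,-0.002,0.05,0,0,0,0.09,-0.001,-0.002,0.05,0,0,0,0.11,-0.001,-0.002,0.05,0,0,0,0.12,-0.001,-0.002,0.05,0,0,0,0.126,-0.001,-0.002,0.05,0,0,0,0.126,-0.001,-0.002,0.05]}}

```text
time_s: 1.85
tcp_pos: [0.4396, -0.3534, 0.0747]
ee_rot: [[-0.001, 0.375, 0.927], [0.0, 0.927, -0.375], [-1.0, -0.0, -0.001]]
wrist_force: [0.0, 0.6, -0.7]
gripper_width: 0.606
```

Call:
{"fn": "move_arm", "kwargs": {"increments": [0,0,0,0,0,0,0,0,0,0,0,0,0,0,0,0,0,0,0,0,0,0,0,0,0,0,0,0,0,0,0,0,0,0,0,0,0,0,0,0,0,0,0,0,0,0,0,0,0,0,0,0,0,0,0,0]}}

```text
time_s: 2.52
tcp_pos: [0.4402, -0.3529, 0.0756]
ee_rot: [[0.0, 0.374, 0.927], [-0.0, 0.927, -0.374], [-1.0, -0.0, 0.0]]
wrist_force: [0.2, 0.2, 2.8]
gripper_width: 0.158
```

Call:
{"fn": "move_arm", "kwargs": {"increments": [0,0,0,-0.01,0,0,0,0,0,0,-0.03,0,0,0,0,0,0,-0.055,0,0,0,0,0,0,-0.08,0,0,0,-2,0,0,-0.09,0.02,-0.006,0,-4,0,0,-0.09,0.05,-0.016,0,-6,0,0,-0.09,0.08,-0.025,0,-8,0,0,-0.09,0.11,-0.034,0,-10,0,0,-0.09,0.14,-0.044,0,-12,0,0,-0.09,0.17,-0.053,0,-14,0,0,-0.09,0.2,-0.062,0,-16,0,0,-0.09,0.23,-0.072,0]}}

```text
time_s: 3.52
tcp_pos: [0.4593, -0.1112, 0.1659]
ee_rot: [[0.001, 0.103, 0.995], [0.0, 0.995, -0.103], [-1.0, 0.0, 0.001]]
wrist_force: [0.3, -0.5, -1.3]
gripper_width: 0.155
```

Call:
{"fn": "move_arm", "kwargs": {"increments": [-1,0,0,0,0.03,0,0,-3,0,0,0,0.06,-0.001,0,-5,0,0,0,0.09,-0.002,0,-7,0,0,0,0.12,-0.002,0,-9,0,0,0,0.15,-0.003,0,-9.2,0,0,0,0.18,-0.004,0,-9.2,0,0,0,0.2,-0.004,0,-9.2,0,0,0,0.21,-0.004,0,-9.2,0,0,0,0.21,-0.004,0,-9.2,0,0,0,0.21,-0.004,0]}}

```text
time_s: 4.35
tcp_pos: [0.477, 0.0965, 0.1653]
ee_rot: [[-0.001, -0.057, 0.998], [-0.0, 0.998, 0.057], [-1.0, -0.0, -0.001]]
wrist_force: [0.2, -1.3, -1.6]
gripper_width: 0.155
```

```bash
python3 - <<'E'
from h import *
np.set_printoptions(precision=4,suppress=True)
s=r.sense();print(s["tcp_pos"],np.array(s["ee_rot"]))
for n in("wrist","scene","top"):
    im=r.capture(n);cv2.imwrite(f"pics/{n}2.png",im[:,:,::-1])
s=cv2.imread("pics/scene2.png");cv2.imwrite("pics/s2c.png",cv2.resize(s[170:290,280:440],(800,600),interpolation=cv2.INTER_CUBIC))
E
```

```text
[0.477  0.0965 0.1653] [[-0.0006 -0.0568  0.9984]
 [-0.0003  0.9984  0.0568]
 [-1.     -0.0002 -0.0006]]
```

View pics/s2c.png

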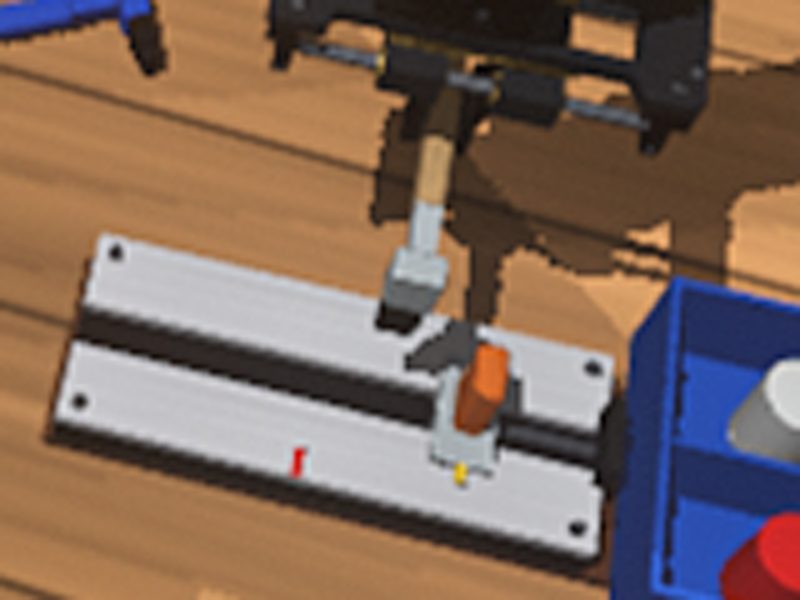

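View pics/wrist2.png

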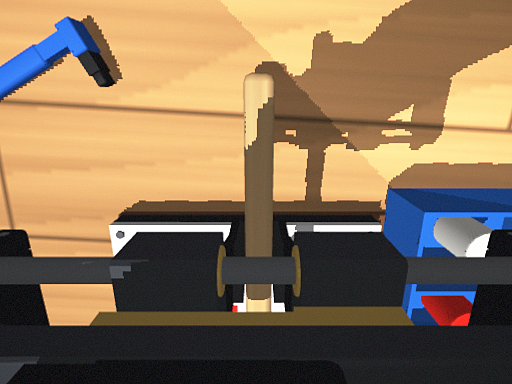

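View pics/top2.png

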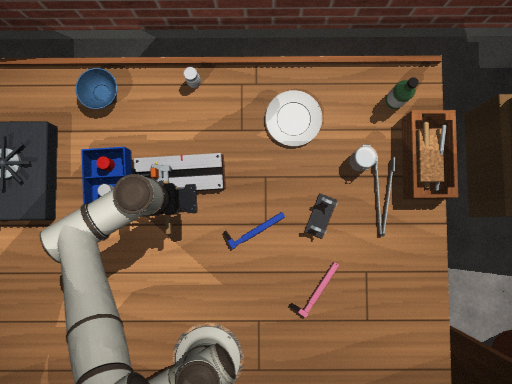

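The brush is level, with its head at scene crop (420,268) and its tuft end at (398,325). The groove below is free. Next I'll measure the tip offset from the TCP.

```bash
python3 - <<'E'
from h import *
np.set_printoptions(precision=4,suppress=True)
def cv(p,s,o): return ((p[0]+.5)/s-.5+o[0],(p[1]+.5)/s-.5+o[1])
s=r.sense();R=np.array(s["ee_rot"]);p=np.array(s["tcp_pos"])
for uv in((259,74),(258,180),(258,297)):
    print("w",R.T@(onz("wrist",uv,p[2]+.01,(R,p))-p))
for n,uv,z in(("headtop",(420,266),p[2]+.01),("tuftend",(398,326),p[2]-.05)):
    P=onz("scene",cv(uv,5,(280,170)),z);print(n,P,R.T@(P-p))
for dx,dy in((95,0),(87,12),(103,12),(87,-12),(103,-12)):
    q=p+R@np.array([-.01,dy/1000,dx/1000]);u,v=proj("scene",q);print(dx,dy,(u-280+.5)*5,(v-170+.5)*5)
E
```

```text
w [-0.01    0.0004 -0.0901]
w [-0.01    0.     -0.0435]
w [-0.01    0.      0.0209]
headtop [0.5731 0.0995 0.1753] [-0.01   -0.0013  0.0961]
tuftend [0.5723 0.1025 0.1153] [0.05   0.0018 0.0955]
95 0 423.64034255328335 265.1716709737424
87 12 452.35413081096056 256.6215942338006
103 12 447.9692005921021 286.62634564864914
87 -12 399.6264455903625 243.99474823474065
103 -12 394.77855742064975 273.7658165988759
```

Call:
{"fn": "move_arm", "kwargs": {"increments": [0,0,0,0.01,0.001,0,0,0,0,0,0.025,0.002,0,0,0,0,0,0.04,0.002,0,0,0,0,0,0.055,0.002,0,0,0,0,0,0.063,0.002,0,0,0,0,0,0.068,0.002,0,0,0,0,0,0.071,0.002,0,0,0,0,0,0.074,0.002,0,0,0,0,0,0.077,0.002,0,0,0,0,0,0.079,0.002,0,0,0,0,0,0.081,0.002,0,0,0,0,0,0.081,0.002,0,0]}}

```text
time_s: 5.5
tcp_pos: [0.4772, 0.0986, 0.0841]
ee_rot: [[-0.0, -0.056, 0.998], [-0.0, 0.998, 0.056], [-1.0, -0.0, -0.0]]
wrist_force: [-0.3, -0.3, -1.0]
gripper_width: 0.154
```

```bash
python3 - <<'E'
from h import *
np.set_printoptions(precision=4,suppress=True)
s=r.sense();print(s["tcp_pos"],s["wrist_force"])
s=r.capture("scene")[:,:,::-1];cv2.imwrite("pics/s3c.png",cv2.resize(s[170:290,280:440],(800,600),interpolation=cv2.INTER_CUBIC))
E
```

```text
[0.4772 0.0986 0.0841] [-0.2943 -0.3253 -1.0069]
```

View pics/s3c.png

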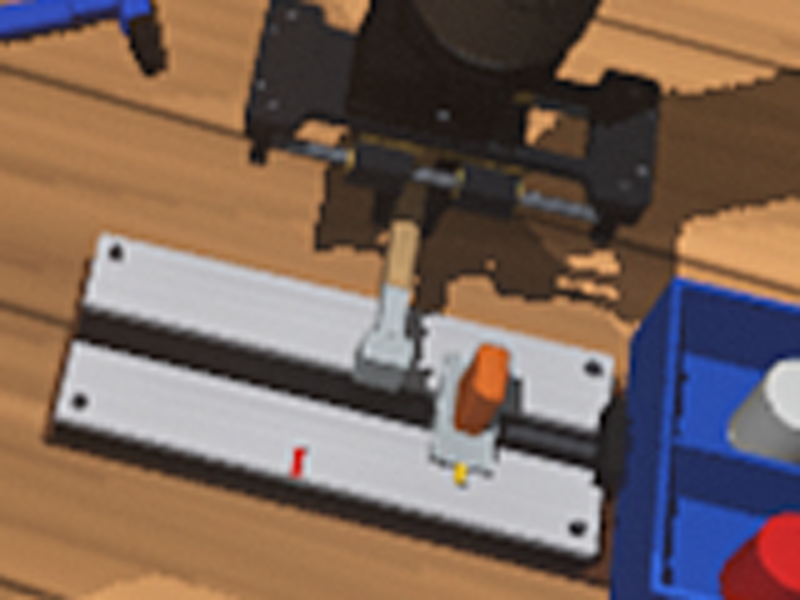

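Call:
{"fn": "move_arm", "kwargs": {"increments": [0,0,0,0.001,0,0,0,0,0,0,0.001,-0.003,0,0,0,0,0,0.001,-0.008,0,0,0,0,0,0.001,-0.013,0,0,0,0,0,0.001,-0.018,0,0,0,0,0,0.001,-0.023,0,0,0,0,0,0.001,-0.028,0,0,0,0,0,0.001,-0.033,0,0,0,0,0,0.001,-0.038,0,0,0,0,0,0.001,-0.043,0,0,0,0,0,0.001,-0.048,0,0,0,0,0,0.001,-0.053,0,0]}}

```text
time_s: 6.55
tcp_pos: [0.4802, 0.0451, 0.0832]
ee_rot: [[0.0, -0.056, 0.998], [-0.0, 0.998, 0.056], [-1.0, -0.0, 0.0]]
wrist_force: [0.2, -0.1, -0.9]
gripper_width: 0.158
```

Call:
{"fn": "move_arm", "kwargs": {"increments": [0,0,0,0,-0.005,0,0,0,0,0,0,-0.01,0,0,0,0,0,0,-0.015,0,0,0,0,0,0,-0.02,0,0,0,0,0,0,-0.025,0,0,0,0,0,0,-0.03,0,0,0,0,0,0,-0.035,0,0,0,0,0,0,-0.04,0,0,0,0,0,0,-0.045,0,0,0,0,0,0,-0.05,0,0,0,0,0,0,-0.055,0,0,0,0,0,0,-0.06,0,0]}}

```text
time_s: 7.55
tcp_pos: [0.4836, -0.0147, 0.0833]
ee_rot: [[0.0, -0.056, 0.998], [0.0, 0.998, 0.056], [-1.0, 0.0, 0.0]]
wrist_force: [0.3, 1.5, -0.9]
gripper_width: 0.157
```

Call:
{"fn": "move_arm", "kwargs": {"increments": [0,0,0,0,-0.004,0,0,0,0,0,0,-0.007,0,0,0,0,0,0,-0.007,0,0,0,0,0,0,-0.007,0,0,0,0,0,0,-0.007,0,0]}}

```text
time_s: 7.97
tcp_pos: [0.484, -0.0212, 0.0833]
ee_rot: [[0.0, -0.056, 0.998], [0.0, 0.998, 0.056], [-1.0, 0.0, 0.0]]
wrist_force: [0.4, -0.3, -0.7]
gripper_width: 0.157
```

```bash
python3 - <<'E'
from h import *
s=r.sense();print(s["tcp_pos"],s["wrist_force"])
s=r.capture("scene")[:,:,::-1];cv2.imwrite("pics/s4c.png",cv2.resize(s[170:290,260:420],(800,600),interpolation=cv2.INTER_CUBIC))
E
```

```text
[ 0.48400473 -0.02116415  0.08326176] [ 0.41929188 -0.30457073 -0.66208581]
```

View pics/s4c.png

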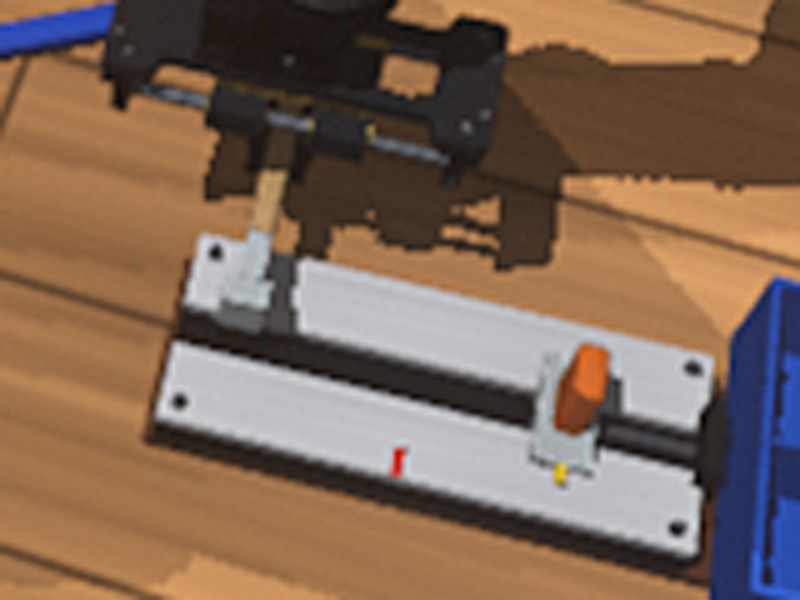

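Call:
{"fn": "move_arm", "kwargs": {"increments": [0,0,0,-0.004,0,0,0,0,0,0,-0.01,0,0,0,0,0,0,-0.03,0,0,0,0,0,0,-0.055,0,0,0,0,0,0,-0.078,0,0,0,2,0,0,-0.082,-0.025,-0.005,0,5,0,0,-0.082,-0.06,-0.012,0,8,0,0,-0.082,-0.095,-0.018,0,11,0,0,-0.082,-0.13,-0.025,0,14,0,0,-0.082,-0.165,-0.031,0,17,0,0,-0.082,-0.2,-0.038,0,20,0,0,-0.082,-0.235,-0.045,0]}}

```text
time_s: 9.02
tcp_pos: [0.4519, -0.2599, 0.1661]
ee_rot: [[0.001, 0.291, 0.957], [-0.0, 0.957, -0.291], [-1.0, 0.0, 0.001]]
wrist_force: [1.0, 0.4, -1.1]
gripper_width: 0.158
```

Call:
{"fn": "move_arm", "kwargs": {"increments": [1,0,0,0,-0.03,0.005,0,3,0,0,0,-0.055,0.009,0,5,0,0,0,-0.08,0.014,0,5.1,0,0,0,-0.093,0.016,0,5.1,0,0,0,-0.093,0.016,0,5.1,0,0,0,-0.093,0.016,0,5.1,0,0,0,-0.093,0.016,0]}}

```text
time_s: 9.6
tcp_pos: [0.4406, -0.3512, 0.1653]
ee_rot: [[-0.0, 0.372, 0.928], [0.0, 0.928, -0.372], [-1.0, 0.0, -0.0]]
wrist_force: [-0.7, -0.3, 0.1]
gripper_width: 0.161
```

```bash
python3 - <<'E'
from h import *
s=r.sense();print(s["tcp_pos"],s["ee_rot"])
s=r.capture("wrist")[:,:,::-1];cv2.imwrite("pics/w5.png",s)
E
```

```text
[ 0.4406365  -0.35124149  0.16534981] [[-1.37532420e-04  3.71970968e-01  9.28244353e-01]
 [ 4.09260558e-04  9.28244305e-01 -3.71970889e-01]
 [-9.99999907e-01  3.28735746e-04 -2.79896731e-04]]
```

View pics/w5.png

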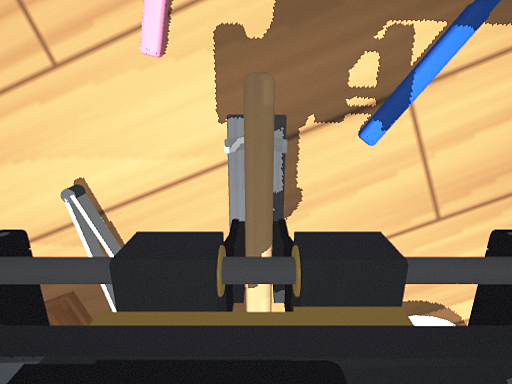

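Call:
{"fn": "move_arm", "kwargs": {"increments": [0,0,0,0.015,-0.002,0,0,0,0,0,0.035,-0.002,0,0,0,0,0,0.055,-0.002,0,0,0,0,0,0.07,-0.002,0,0,0,0,0,0.08,-0.002,0,0,0,0,0,0.086,-0.002,0,0,0,0,0,0.0895,-0.002,0,0,0,0,0,0.0895,-0.002,0,0,0,0,0,0.0895,-0.002,0,0]}}

```text
time_s: 10.4
tcp_pos: [0.4407, -0.354, 0.0766]
ee_rot: [[0.002, 0.372, 0.928], [-0.001, 0.928, -0.372], [-1.0, -0.0, 0.002]]
wrist_force: [-0.5, -0.4, -0.8]
gripper_width: 0.155
```

Call:
{"fn": "move_arm", "kwargs": {"increments": [0,0,0,0,0,0,0.02,0,0,0,0,0,0,0.03,0,0,0,0,0,0,0.06,0,0,0,0,0,0,0.06,0,0,0,0,0,0,0.06,0,0,0,0,0,0,0.06,0,0,0,0,0,0,0.06,0,0,0,0,0,0,0.06]}}

```text
time_s: 11.07
tcp_pos: [0.4399, -0.3539, 0.0757]
ee_rot: [[0.0, 0.373, 0.928], [-0.0, 0.928, -0.373], [-1.0, -0.0, 0.0]]
wrist_force: [-0.5, -0.2, -0.1]
gripper_width: 0.647
```

Call:
{"fn": "move_arm", "kwargs": {"increments": [0,0,0,-0.01,0,0,0.06,0,0,0,-0.03,0,0,0.06,0,0,0,-0.06,0,0,0.06,0,0,0,-0.095,0,0,0.06,0,0,0,-0.125,0,0,0.06,0,0,0,-0.125,0,0,0.06,0,0,0,-0.125,0,0,0.06]}}

```text
time_s: 11.65
tcp_pos: [0.4409, -0.3543, 0.2038]
ee_rot: [[0.005, 0.373, 0.928], [-0.002, 0.928, -0.373], [-1.0, -0.0, 0.006]]
wrist_force: [0.2, -1.1, -0.7]
gripper_width: 0.687
```

```bash
python3 - <<'E'
from h import *
s=r.sense();print(s["tcp_pos"],s["ee_rot"])
a=r.capture("wrist")[:,:,::-1];b=r.capture("scene")[:,:,::-1]
cv2.imwrite("pics/w6.png",np.hstack([cv2.resize(a[70:270,190:330],(385,550)),cv2.resize(b[120:210,160:228],(415,550),interpolation=cv2.INTER_CUBIC)]))
R=np.array(s["ee_rot"]);p=np.array(s["tcp_pos"])
E
```

```text
[ 0.44090881 -0.35430574  0.20375559] [[ 5.43023422e-03  3.72688373e-01  9.27940671e-01]
 [-2.33040322e-03  9.27956549e-01 -3.72681113e-01]
 [-9.99982541e-01 -1.38730192e-04  5.90753559e-03]]
```

View pics/w6.png

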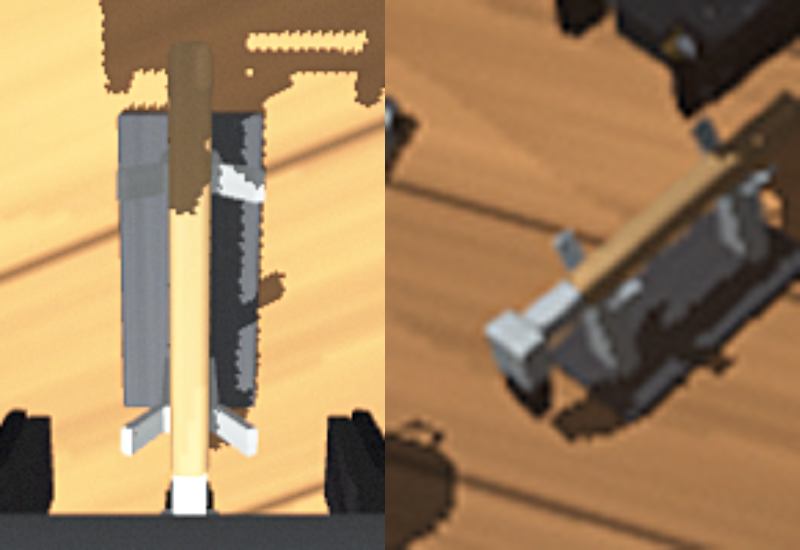

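Call:
{"fn": "move_arm", "kwargs": {"increments": [-1,0,0,0,0.02,-0.003,0.06,-3,0,0,0,0.055,-0.007,0.06,-5,0,0,0,0.09,-0.012,0.06,-7,0,0,0,0.125,-0.017,0.06,-9,0,0,0,0.16,-0.021,0.06,-11,0,0,0,0.195,-0.026,0.06,-13,0,0,0,0.23,-0.031,0.06,-15,0,0,0,0.265,-0.036,0.06,-17,0,0,0,0.3,-0.04,0.06,-19,0,0,0,0.335,-0.045,0.06,-21,0,0,0,0.37,-0.05,0.06,-23,0,0,0,0.405,-0.054,0.06]}}

```text
time_s: 12.75
tcp_pos: [0.5399, 0.0436, 0.1992]
ee_rot: [[-0.003, -0.021, 1.0], [-0.001, 1.0, 0.021], [-1.0, -0.001, -0.003]]
wrist_force: [1.1, -0.6, 1.1]
gripper_width: 0.691
```

```bash
python3 - <<'E'
from h import *
s=r.sense();R=np.array(s["ee_rot"]);p=np.array(s["tcp_pos"]);print(p,R)
print("need tool shift",R.T@(np.array([.569,.1544,.20])-p),"yaw z",np.degrees(np.arctan2(R[1,2],R[0,2])))
E
```

```text
[0.53990721 0.04357637 0.19924134] [[-0.00336135 -0.02133821  0.99976666]
 [-0.00110752  0.99977178  0.0213346 ]
 [-0.99999374 -0.00103554 -0.00338421]]
need tool shift [-0.00097918  0.11017676  0.03144782] yaw z 1.2224823088591967
```

Call:
{"fn": "move_arm", "kwargs": {"increments": [-1,0,0,0,0.035,0.01,0.06,-2.1,0,0,0,0.07,0.02,0.06,-2.1,0,0,0,0.095,0.028,0.06,-2.1,0,0,0,0.107,0.031,0.06,-2.1,0,0,0,0.107,0.031,0.06,-2.1,0,0,0,0.107,0.031,0.06]}}

```text
time_s: 13.25
tcp_pos: [0.5689, 0.1494, 0.1992]
ee_rot: [[-0.003, -0.057, 0.998], [-0.002, 0.998, 0.057], [-1.0, -0.001, -0.003]]
wrist_force: [0.0, -0.7, -0.1]
gripper_width: 0.693
```

```bash
python3 - <<'E'
from h import *
s=r.sense();R=np.array(s["ee_rot"]);p=np.array(s["tcp_pos"]);print(p,R)
a=r.capture("wrist")[:,:,::-1];b=r.capture("scene")[:,:,::-1]
cv2.imwrite("pics/w7.png",a);cv2.imwrite("pics/s7.png",cv2.resize(b[170:290,280:440],(800,600),interpolation=cv2.INTER_CUBIC))
E
```

```text
[0.56888384 0.14944217 0.19923857] [[-0.00312754 -0.05670896  0.99838585]
 [-0.00158886  0.99838976  0.0567042 ]
 [-0.99999385 -0.00140895 -0.00321261]]
```

View pics/w7.png

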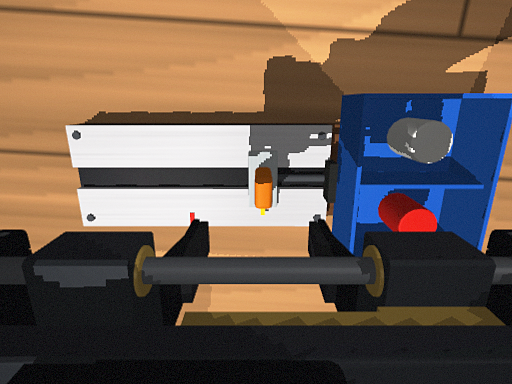

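View pics/s7.png

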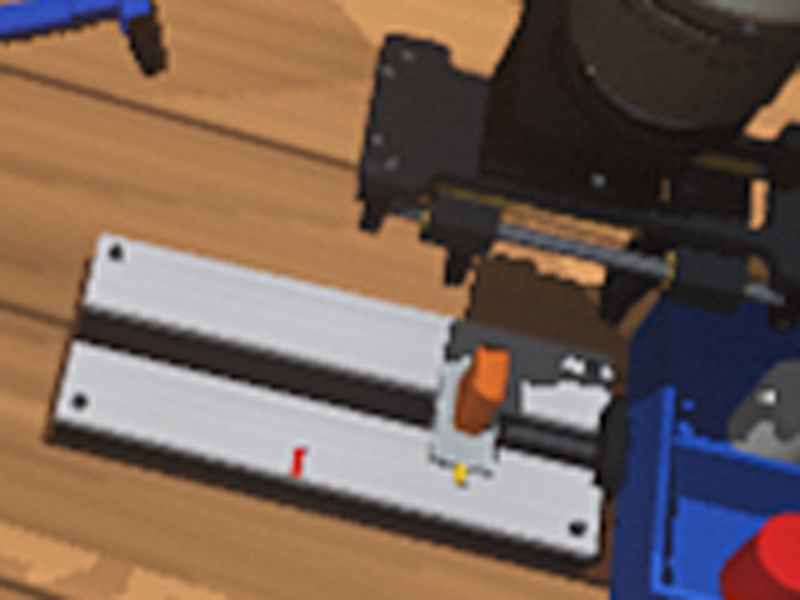

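The wrist view shows the orange handle at (263,188), the yellow pointer at (262,211) and the red mark at (192,217). The caddy's cans stand to the right.

```bash
python3 - <<'E'
from h import *
np.set_printoptions(precision=4,suppress=True)
s=r.sense();R=np.array(s["ee_rot"]);p=np.array(s["tcp_pos"])
im=cv2.imread("pics/w7.png");hsv=cv2.cvtColor(im,cv2.COLOR_BGR2HSV)
for n,b,z,box in (("red",((0,120,90),(6,255,255)),.04,(150,200,240,230)),("yel",((20,150,90),(35,255,255)),.04,(205,245,220,280)),("org",((8,150,90),(17,255,255)),.096,(160,240,215,285))):
    m=cv2.inRange(hsv,*b);k=np.zeros_like(m);y0,x0,y1,x1=box[0],box[1],box[2],box[3]
    if n=="red":k[200:230,170:210]=255
    if n=="yel":k[204:220,245:280]=255
    if n=="org":k[160:210,245:280]=255
    v,u=np.nonzero(m&k);q=(u.min()+u.max())/2,(v.min()+v.max())/2
    print(n,len(u),u.min(),u.max(),v.min(),v.max())
    P=onz("wrist",q,z,(R,p));print(P,"tool",R.T@(P-p))
cv2.imwrite("pics/w7c.png",cv2.resize(im[140:230,170:290],(800,600),interpolation=cv2.INTER_CUBIC))
E
```

```text
red 34 190 194 213 222
[0.6179 0.0773 0.04  ] tool [ 0.16   -0.0735  0.0452]
yel 27 261 264 208 214
[0.6058 0.155  0.04  ] tool [0.16   0.0047 0.0374]
org 647 255 272 167 208
[0.5625 0.1526 0.096 ] tool [ 0.1041  0.0047 -0.0061]
```

View pics/w7c.png

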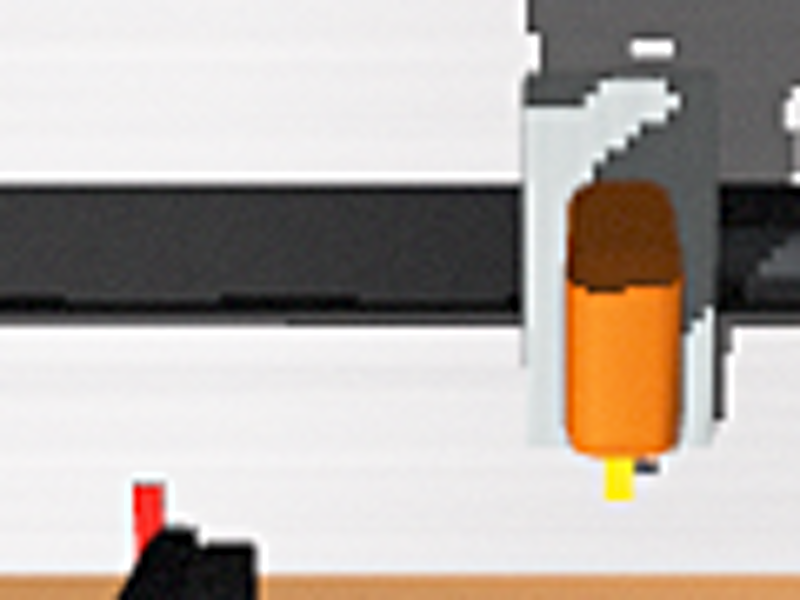

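Call:
{"fn": "move_arm", "kwargs": {"increments": [0,0,0,0.02,0.003,0.001,0.06,0,0,0,0.045,0.005,0.001,0.06,0,0,0,0.07,0.005,0.001,0.06,0,0,0,0.09,0.005,0.001,0.06,0,0,0,0.105,0.005,0.001,0.06,0,0,0,0.114,0.005,0.001,0.06,0,0,0,0.119,0.005,0.001,0.06,0,0,0,0.119,0.005,0.001,0.06,0,0,0,0.119,0.005,0.001,0.06]}}

```text
time_s: 14.1
tcp_pos: [0.5709, 0.1544, 0.0825]
ee_rot: [[0.001, -0.056, 0.998], [0.0, 0.998, 0.056], [-1.0, 0.0, 0.001]]
wrist_force: [0.6, 0.6, -0.2]
gripper_width: 0.689
```

Call:
{"fn": "move_arm", "kwargs": {"increments": [0,0,0,0,0,0,0,0,0,0,0,0,0,0,0,0,0,0,0,0,0,0,0,0,0,0,0,0,0,0,0,0,0,0,0,0,0,0,0,0,0,0,0,0,0,0,0,0,0,0,0,0,0,0,0,0,0,0,0,0,0,0,0]}}

```text
time_s: 14.85
tcp_pos: [0.5704, 0.1537, 0.0817]
ee_rot: [[-0.001, -0.056, 0.998], [-0.002, 0.998, 0.056], [-1.0, -0.001, -0.001]]
wrist_force: [0.8, -3.4, -0.1]
gripper_width: 0.186
```

```bash
python3 - <<'E'
from h import *
s=r.sense();print(s["tcp_pos"],s["wrist_force"],s["gripper_width"]*87)
b=r.capture("scene")[:,:,::-1]
cv2.imwrite("pics/s8.png",cv2.resize(b[170:290,280:440],(800,600),interpolation=cv2.INTER_CUBIC))
E
```

```text
[0.57040942 0.15373875 0.08174744] [ 0.75811726 -3.40593938 -0.05097699] 16.187461417203494
```

View pics/s8.png

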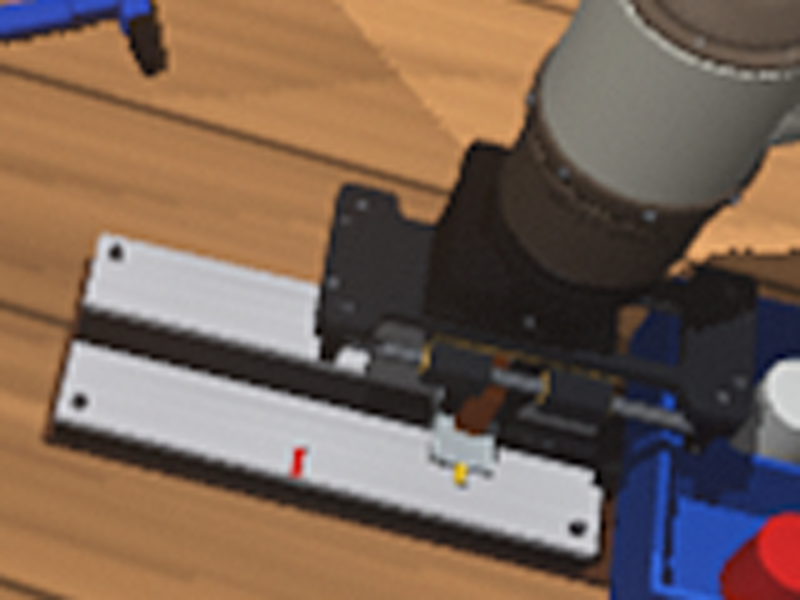

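Call:
{"fn": "move_arm", "kwargs": {"increments": [0,0,0,0,-0.003,0,0,0,0,0,0,-0.008,0,0,0,0,0,0,-0.013,0,0,0,0,0,0,-0.019,0,0,0,0,0,0,-0.025,0,0,0,0,0,0,-0.031,0,0,0,0,0,0,-0.037,0,0,0,0,0,0,-0.043,0,0,0,0,0,0,-0.049,0,0,0,0,0,0,-0.055,0,0,0,0,0,0,-0.06,0,0,0,0,0,0,-0.064,0,0]}}

```text
time_s: 15.9
tcp_pos: [0.5739, 0.0931, 0.0818]
ee_rot: [[0.001, -0.056, 0.998], [0.004, 0.998, 0.056], [-1.0, 0.004, 0.001]]
wrist_force: [-3.3, 9.3, 1.2]
gripper_width: 0.183
```

Call:
{"fn": "move_arm", "kwargs": {"increments": [0,0,0,0,-0.004,0,0,0,0,0,0,-0.008,0,0,0,0,0,0,-0.011,0,0,0,0,0,0,-0.013,0,0,0,0,0,0,-0.014,0,0,0,0,0,0,-0.014,0,0,0,0,0,0,-0.014,0,0,0,0,0,0,-0.014,0,0]}}

```text
time_s: 16.57
tcp_pos: [0.5747, 0.0795, 0.0818]
ee_rot: [[0.001, -0.056, 0.998], [0.004, 0.998, 0.056], [-1.0, 0.004, 0.001]]
wrist_force: [-3.3, 9.2, 0.3]
gripper_width: 0.178
```

```bash
python3 - <<'E'
from h import *
np.set_printoptions(precision=4,suppress=True)
s=r.sense();print(s["tcp_pos"],s["wrist_force"],s["gripper_width"]*87)
b=r.capture("scene");a=r.capture("wrist");t=r.capture("top")
cv2.imwrite("pics/s9.png",cv2.resize(b[220:290,300:390],(800,600),interpolation=cv2.INTER_CUBIC)[:,:,::-1])
cv2.imwrite("pics/w9.png",a[:,:,::-1])
cv2.imwrite("pics/t9.png",cv2.resize(t[135:210,75:235],(800,375),interpolation=cv2.INTER_CUBIC)[:,:,::-1])
c=np.array([.5727,.0885]);ex=np.array([.0576,-.9984]);
hsv=cv2.cvtColor(b,cv2.COLOR_RGB2HSV)
for n,bb in (("red",((0,120,90),(5,255,255))),("yel",((20,110,90),(35,255,255)))):
    m=cv2.inRange(hsv,*bb);m[:225]=0;m[290:]=0;m[:,:290]=0;m[:,400:]=0
    v,u=np.nonzero(m);P=onz("scene",(u.mean(),v.mean()),.04);print(n,len(u),u.mean(),v.mean(),P,(P[:2]-c)@ex)
E
```

```text
[0.5747 0.0795 0.0818] [-3.3121  9.212   0.3281] 15.473842105691865
red 7 339.0 262.0 [0.621  0.0776 0.04  ] 0.013659863375590494
yel 13 340.84615384615387 249.76923076923077 [0.5867 0.0748 0.04  ] 0.014487256162609482
```

View pics/s9.png

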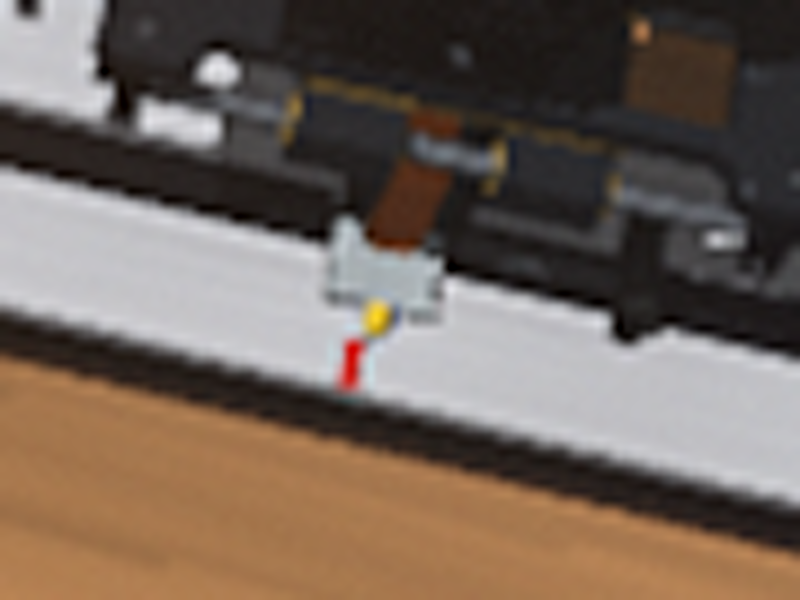

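View pics/w9.png

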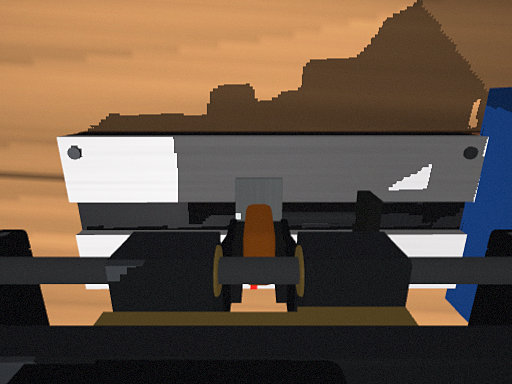

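View pics/t9.png

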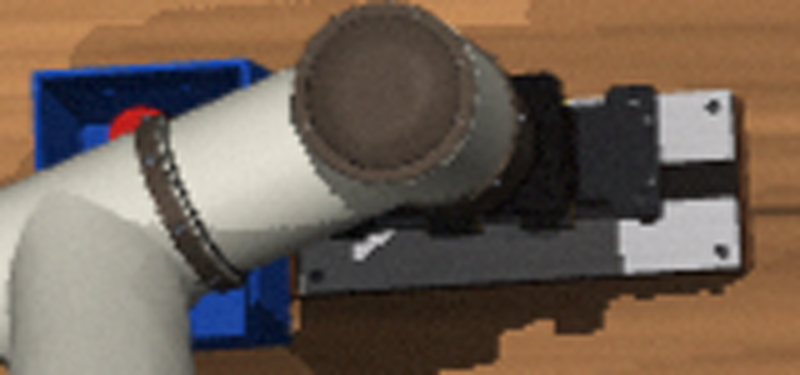

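```bash
python3 - <<'E'
from h import *
np.set_printoptions(precision=4,suppress=True)
c=np.array([.5727,.0885]);ex=np.array([.0576,-.9984]);ey=np.array([.9984,.0576])
def rep(b,tag,ybox):
    f=b.astype(float);R,G,B=f[...,0],f[...,1],f[...,2]
    yel=np.clip(np.minimum(R,G)-B-40,0,None); yel[G<.7*R]=0
    red=np.clip(R-G-60,0,None)*(np.abs(G-B)<30)
    for n,w,(x0,x1,y0,y1) in(("yel",yel,ybox),("red",red,(334,345,256,270))):
        k=np.zeros_like(w);k[y0:y1,x0:x1]=1;w=w*k;v,u=np.mgrid[:384,:512]
        q=((w*u).sum()/w.sum(),(w*v).sum()/w.sum());P=onz("scene",q,.04)[:2]-c
        print(tag,n,int((w>0).sum()),np.round(q,2),"clamp",P@ex,P@ey)
rep(cv2.imread("pics/scene0.png")[:,:,::-1],"closed",(366,378,258,272))
b=r.capture("scene");rep(b,"now",(337,350,253,262))
cv2.imwrite("pics/s10.png",cv2.resize(b[240:275,325:365],(800,600),interpolation=cv2.INTER_NEAREST)[:,:,::-1])
E
```

```text
closed yel 9 [371.49 264.2 ] clamp -0.06523880391020033 0.03146105339575174
closed red 11 [339.06 261.83] clamp 0.013583547599484094 0.04709063435804347
now yel 10 [341.92 256.67] clamp 0.008880866671444398 0.03131897335633384
now red 11 [339.06 261.85] clamp 0.013578897270446625 0.047146310111175274
```

View pics/s10.png

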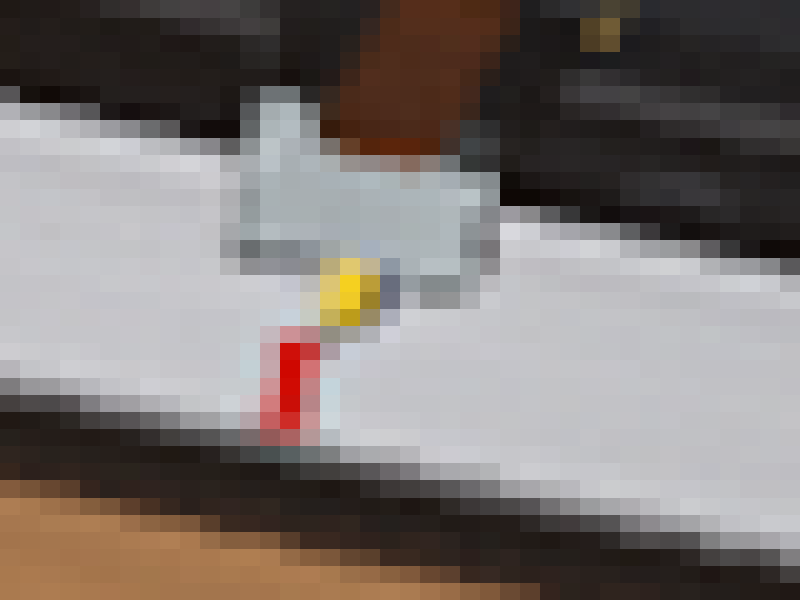

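The slide is about 4 to 4.7 mm short of the mark: 74.2 mm of travel against the roughly 78.5 mm needed. I'll pull 4.4 mm more.

Call:
{"fn": "move_arm", "kwargs": {"increments": [0,0,0,0,-0.0015,0,0,0,0,0,0,-0.003,0,0,0,0,0,0,-0.0044,0,0,0,0,0,0,-0.0044,0,0,0,0,0,0,-0.0044,0,0,0,0,0,0,-0.0044,0,0]}}

```text
time_s: 17.27
tcp_pos: [0.5749, 0.0753, 0.0818]
ee_rot: [[0.001, -0.056, 0.998], [0.004, 0.998, 0.056], [-1.0, 0.004, 0.001]]
wrist_force: [-2.5, 10.0, 0.8]
gripper_width: 0.18
```

```bash
python3 - <<'E'
from h import *
np.set_printoptions(precision=4,suppress=True)
s=r.sense();print(s["time_s"],s["tcp_pos"],s["wrist_force"])
c=np.array([.5727,.0885]);ex=np.array([.0576,-.9984]);ey=np.array([.9984,.0576])
b=r.capture("scene");f=b.astype(float);R,G,B=f[...,0],f[...,1],f[...,2]
yel=np.clip(np.minimum(R,G)-B-40,0,None); yel[G<.7*R]=0
red=np.clip(R-G-60,0,None)*(np.abs(G-B)<30)
for n,w,(x0,x1,y0,y1) in(("yel",yel,(335,350,253,262)),("red",red,(334,345,256,270))):
    k=np.zeros_like(w);k[y0:y1,x0:x1]=1;w=w*k;v,u=np.mgrid[:384,:512]
    q=((w*u).sum()/w.sum(),(w*v).sum()/w.sum());P=onz("scene",q,.04)[:2]-c
    print(n,int((w>0).sum()),np.round(q,2),"clamp",P@ex,P@ey)
cv2.imwrite("pics/s11.png",cv2.resize(b[240:275,325:365],(800,600),interpolation=cv2.INTER_NEAREST)[:,:,::-1])
cv2.imwrite("pics/s11f.png",b[:,:,::-1])
E
```

```text
17.2667 [0.5749 0.0753 0.0818] [-2.495   9.9512  0.7792]
yel 9 [340.3 256.3] clamp 0.012961738627684452 0.03141753845006184
red 12 [339.06 261.84] clamp 0.013584747352695737 0.0471123569835636
```

View pics/s11.png

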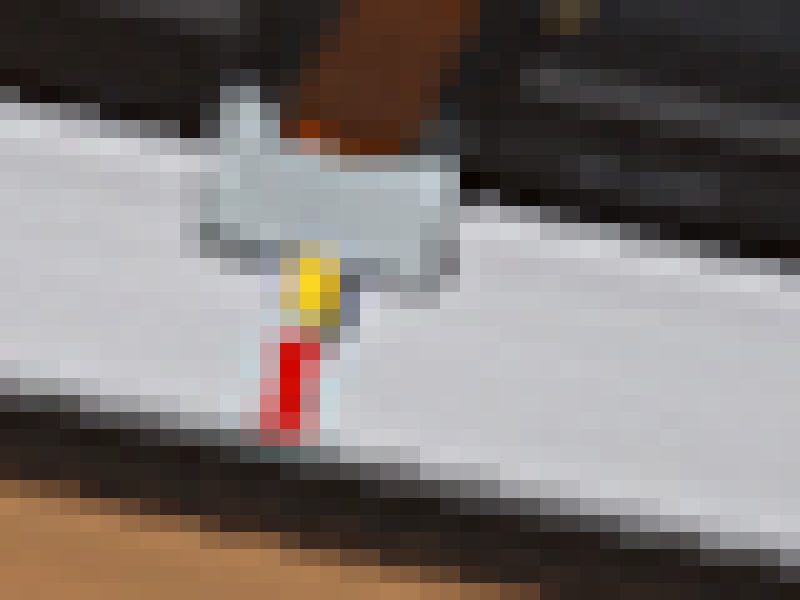

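View pics/s11f.png

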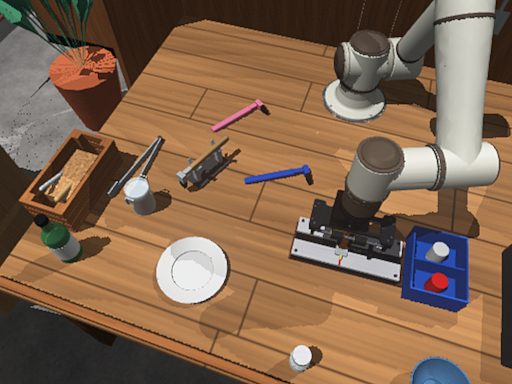

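The pointer is within 1 mm of the mark: 340.3 px against 339.1 px along the tilted line. The brush is on its rest, and the bystanders haven't moved. I'll hold for about 3 s.

Call:
{"fn": "move_arm", "kwargs": {"increments": [0,0,0,0,0,0,0,0,0,0,0,0,0,0,0,0,0,0,0,0,0,0,0,0,0,0,0,0,0,0,0,0,0,0,0,0,0,0,0,0,0,0,0,0,0,0,0,0,0,0,0,0,0,0,0,0,0,0,0,0,0,0,0,0,0,0,0,0,0,0,0,0,0,0,0,0,0,0,0,0,0,0,0,0]}}

```text
time_s: 18.32
tcp_pos: [0.5749, 0.0753, 0.0818]
ee_rot: [[0.001, -0.057, 0.998], [0.004, 0.998, 0.057], [-1.0, 0.004, 0.001]]
wrist_force: [-2.4, 9.8, 1.1]
gripper_width: 0.18
```

Call:
{"fn": "move_arm", "kwargs": {"increments": [0,0,0,0,0,0,0,0,0,0,0,0,0,0,0,0,0,0,0,0,0,0,0,0,0,0,0,0,0,0,0,0,0,0,0,0,0,0,0,0,0,0,0,0,0,0,0,0,0,0,0,0,0,0,0,0,0,0,0,0,0,0,0,0,0,0,0,0,0,0,0,0,0,0,0,0,0,0,0,0,0,0,0,0]}}

```text
time_s: 19.32
tcp_pos: [0.5749, 0.0753, 0.0818]
ee_rot: [[0.001, -0.057, 0.998], [0.004, 0.998, 0.057], [-1.0, 0.004, 0.001]]
wrist_force: [-2.6, 9.8, 1.3]
gripper_width: 0.181
```

Call:
{"fn": "move_arm", "kwargs": {"increments": [0,0,0,0,0,0,0,0,0,0,0,0,0,0,0,0,0,0,0,0,0,0,0,0,0,0,0,0,0,0,0,0,0,0,0,0,0,0,0,0,0,0,0,0,0,0,0,0,0,0,0,0,0,0,0,0,0,0,0,0,0,0,0,0,0,0,0,0,0,0,0,0,0,0,0,0,0,0,0,0,0,0,0,0]}}

```text
time_s: 20.32
tcp_pos: [0.5749, 0.0753, 0.0818]
ee_rot: [[0.001, -0.057, 0.998], [0.004, 0.998, 0.057], [-1.0, 0.004, 0.001]]
wrist_force: [-2.6, 9.1, 1.4]
gripper_width: 0.177
```

```bash
python3 - <<'E'
from h import *
s=r.sense();print(s["time_s"],s["tcp_pos"],s["wrist_force"],s["gripper_width"])
b=r.capture("scene");f=b.astype(float);R,G,B=f[...,0],f[...,1],f[...,2]
w=np.clip(np.minimum(R,G)-B-40,0,None); w[G<.7*R]=0;k=np.zeros_like(w);k[253:262,335:350]=1;w*=k;v,u=np.mgrid[:384,:512]
q=((w*u).sum()/w.sum(),(w*v).sum()/w.sum());P=onz("scene",q,.04)[:2]-np.array([.5727,.0885]);print(q,P@np.array([.0576,-.9984]))
t=r.capture("top")
t0=cv2.imread("pics/top2.png")[:,:,::-1];print("bystander region diff (top)",[int(np.abs(t.astype(int)-t0)[a:b_,c:d].max(2).__gt__(40).sum()) for a,b_,c,d in((85,150,260,327),(140,175,345,380),(150,240,368,400))])
E
```

```text
20.3167 [0.57492467 0.07529492 0.08177639] [-2.63577571  9.09605042  1.39368288] 0.1767229499100215
(np.float64(340.3048211508554), np.float64(256.29393468118195)) 0.012965486235196354
bystander region diff (top) [0, 0, 0]
```

```bash
python3 -c "
from station import r
print(r.finish_job())"
```

```text
the job is handed in; nothing more can be done
None
```

The clamp job is done and handed in at about 20 s of robot time. The interface gives no verdict, so what follows is from my own measurements.

**Sweep:** I took the wooden brush from its rest and swept the groove for 120 mm at about 6 cm/s. The tip was about 1–2 mm above the groove floor by the measured tool height. I then laid the brush back on its rest. The wrist and scene pictures showed it on both saddles, let go about 1 mm from where I picked it up.

**Slide:** I gripped the orange handle, with the jaws closing to 16 mm on it. The first pull stopped about 4 to 4.7 mm short of the mark, so I pulled 4.4 mm further. It then held still for over 3 s, at about 10 N on the wrist.

**Last checks:**
- **Pointer:** it measured about 0.6 mm short of the mark in the scene camera, with no drift during the hold. The wrist camera's earlier estimate of the travel needed (78.2 mm) agrees to within 1 mm.
- **Plate, jar and tongs:** comparing top pictures showed no change, but the first one was taken after the brush was picked up. By eye, the scene pictures from the start and near the end match too.
- **Clamp position:** the two fixed cameras disagreed by about 4 mm across the groove. I used the mean, and no contact showed in the groove.

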